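# Make up two typewriter repair kits

## Task

Make up the two repair kits from the stock in the middle of the counter: the red spool hub with the white top and the brass pulley go in the green tray, and the red spool hub with the black top and the rubber-tipped steel latch go in the blue tray. Put one part in each compartment of a tray, flat on its floor and the same way up as it stands now. Leave the aluminium pulley, the chrome cover, the black knob and the yellow-lidded tin where they are.

Things in the scene. Friction and masses are not known exactly. Their poses are not given: they have to be found in the camera images.
- hub_white: red enamel spool hub, standing upright on its flange: flange 44 mm in diameter and 6 mm thick at the bottom (a taper runs to 8 mm), above it a plain round barrel 32 mm in diameter, 30 mm high in all, with a white disc 25 mm wide on its top. Origin: centre of the underside; z up. About 60 g. Belongs in the green tray.
- hub_black: red enamel spool hub, standing upright on its flange: flange 44 mm in diameter and 6 mm thick at the bottom (a taper runs to 8 mm), above it a plain round barrel 32 mm in diameter, 30 mm high in all, with a black disc 25 mm wide on its top. Origin: centre of the underside; z up. About 60 g. Belongs in the blue tray.
- pulley_brass: brass drawband pulley lying flat: a round grooved wheel 40 mm in diameter and 28 mm high (flanges of full diameter at 0-9 and 19-28 mm, groove 32 mm in diameter between), dark centre mark on top. Origin: centre of the underside; z up. About 90 g. Belongs in the green tray.
- latch: steel platen latch, 60 mm long: a flat bar 16 mm wide and 10 mm high along its x axis (from x = -30 to +16 mm), a black rubber tip 16 mm in diameter at its +x end (x = 16 to 30 mm), and over the origin an upright lug 26 mm along x, 14 mm along y, reaching 30 mm above the underside (grip the lug across y). Origin: underside, midway along the length; z up. About 80 g. Belongs in the blue tray.
- tray_green: green enamelled tray, fixed to the counter, 84 x 164 mm outside (84 along its x, 164 along its y), floor 4 mm thick, rim and divider 4 mm thick and 10 mm high in all (6 mm above the floor). A divider across its middle makes two equal compartments, each 76 x 76 mm inside, centred at y = +40 and y = -40 mm of the tray frame. Origin: centre of the underside; z up. It can be turned up to 15 degrees.
- tray_blue: blue enamelled tray, fixed to the counter, 84 x 164 mm outside (84 along its x, 164 along its y), floor 4 mm thick, rim and divider 4 mm thick and 10 mm high in all (6 mm above the floor). A divider across its middle makes two equal compartments, each 76 x 76 mm inside, centred at y = +40 and y = -40 mm of the tray frame. Origin: centre of the underside; z up. It can be turned up to 15 degrees.
- pulley_alu: aluminium (silver-grey) drawband pulley lying flat: a round grooved wheel 40 mm in diameter and 28 mm high (flanges of full diameter at 0-9 and 19-28 mm, groove 32 mm in diameter between), dark centre mark on top. Origin: centre of the underside; z up. Not wanted in any kit: leave it where it is.
- cover: chrome carriage end cover, a rounded silver block 70 mm along x, 36 mm along y, 26 mm high. Origin: centre of the underside. Not wanted in any kit: leave it where it is.
- knob_spare: black ribbed knob 44 mm in diameter, 28 mm high, small steel cap on top. Origin: centre of the underside. Not wanted in any kit: leave it where it is.
- screw_tin: round tin with a yellow lid, 48 mm in diameter, 24 mm high. Origin: centre of the underside. Not wanted in any kit: leave it where it is.
Not all that is in view belongs to the job. Leave any brown or orange look-alike of the latch alone.

How it is judged (in metres and radians):
At the end, for the whole second after the job is handed in: White-topped hub and brass pulley in the green tray, black-topped hub and latch in the blue; one part each side of the divider (centre 8 mm or more from it, inside the rim), underside within 4 mm of the tray floor, upright within 7 degrees, released, at rest (x of hub_white in the frame of tray_green between -0.038 and 0.038 m and y of hub_white in the frame of tray_green between -0.078 and 0.078 m and z of hub_white in the frame of tray_green between 0 and 0.008 m and angle between each of hub_white, pulley_brass, hub_black, latch's own z axis and vertical below 0.12 rad and linear speed of each of hub_white, pulley_brass, hub_black, latch below 0.02 m/s and angular speed of each of hub_white, pulley_brass, hub_black, latch below 0.2 rad/s and x of pulley_brass in the frame of tray_green between -0.038 and 0.038 m and y of pulley_brass in the frame of tray_green between -0.078 and 0.078 m and z of pulley_brass in the frame of tray_green between 0 and 0.008 m and ((y of hub_white in the frame of tray_green above 0.008 m and y of pulley_brass in the frame of tray_green below -0.008 m) or (y of hub_white in the frame of tray_green below -0.008 m and y of pulley_brass in the frame of tray_green above 0.008 m)) and x of hub_black in the frame of tray_blue between -0.038 and 0.038 m and y of hub_black in the frame of tray_blue between -0.078 and 0.078 m and z of hub_black in the frame of tray_blue between 0 and 0.008 m and x of latch in the frame of tray_blue between -0.038 and 0.038 m and y of latch in the frame of tray_blue between -0.078 and 0.078 m and z of latch in the frame of tray_blue between 0 and 0.008 m and ((y of hub_black in the frame of tray_blue above 0.008 m and y of latch in the frame of tray_blue below -0.008 m) or (y of hub_black in the frame of tray_blue below -0.008 m and y of latch in the frame of tray_blue above 0.008 m))); the robot touches nothing.
It fails at once if the aluminium pulley was moved more than 25 mm (distance of pulley_alu from where it was at the start of the episode above 0.025 m).
It fails at once if the chrome cover was moved more than 25 mm (distance of cover from where it was at the start of the episode above 0.025 m).
It fails at once if the black knob was moved more than 25 mm (distance of knob_spare from where it was at the start of the episode above 0.025 m).
It fails at once if the tin was moved more than 25 mm (distance of screw_tin from where it was at the start of the episode above 0.025 m).
It also fails if it takes over 128 s, if anything falls off the work surface, if the arm or the gripper's body presses on something with over 40 N, if the wrist force passes 120 N, or if a joint passes its speed limit or range.

## Robot

A 6-joint arm with a two-finger parallel gripper is mounted at the origin on the work surface. World frame = base frame: x ahead of the robot, y to its left, z up, the work surface at z = 0. Lengths are in mm, angles in rad, forces in N, time in s.
With the tool pointing down it reaches from about 350 to 775 mm from the base axis. Payload 7.3 kg.
Tool frame: the origin (TCP) lies at the very end of the fingers, on their centre line; the grasp point (between the pads) lies 19 mm behind it; z points along the fingers, y is the line along which they close (so a half turn about z gives the same grasp; the last joint's range is limited). The gripper opens to 92 mm and grips with 3 to 60 N. Pads are 19 mm wide; open, the fingers measure 130 mm over their backs; the gripper's body (75 mm by 190 mm) begins 47 mm behind the grasp point.
Start: joints at [1.146, 0.342, 1.524, -0, 1.275, -0.146], TCP at [144.466, 504.752, 226.741] pointing down, gripper open.
Joint ranges: [-2.53, 2.53], [-0.77, 2.02], [0.04, 2.7], [-1, 4.14], [0.28, 2.66], [-3.11, 3.11]. Speed limits (rad/s): [2.57, 2.57, 3.14, 3.14, 3.14, 3.14].

## Interface

Orientations are given as [roll, pitch, yaw] about the fixed x, y, z axes, in that order (R = Rz(yaw) Ry(pitch) Rx(roll)).
In Python, from plant import get_obs, vision, workorder gives the robot as it stands.
- The arm moves only by the shell command python3 -m pendant 'ROWS' [OPENING]. ROWS is a JSON object of lists of equal length, an entry for each row: "dp": the shift along the tool's x, y, z in m, a list of three; "rotation": the turn, a rotation vector about the tool's x, y, z in rad, a list of three. A call has 1 to 8 rows; each row is the pose to reach, as a shift and turn from the pose commanded when the call began, along the tool's axes at that moment; what a row does not reach only later rows make up. A row lasts 1/8 s, in which the tool goes at most 62.5 mm and 10.7 degrees, less where a joint would pass 70% of its speed; a pose out of reach is approached as far as the arm can. A call with a gripper value outside its range is refused whole. OPENING is the finger opening in m, from 0 to 0.0918, set as the call begins (- or left out, the last holds). The fingers move at their own pace and stop on an object; the grip force is fixed at half the most. Time passes only in rows, so rows that repeat a pose let the fingers close. It gives the time, the measured TCP pose, the force, the opening and the grip force at its end, in the units of the state.
- get_obs(): the state, without advancing time (a new reading comes with each control period).
- vision.capture(name): name is "scene" or "top"; returns a dict with "pixels" (400x640x3 uint8, red, green, blue), "vfov" (degrees; the focal length in pixels is half the picture's height over the tangent of half this angle, whatever the lens; pixels are square), "cx", "cy" (the principal point, pixels), "dist" ([k1, k2, p1, p2, k3] as OpenCV has them; the pictures are not rectified), "pose" (4x4, takes a point from camera to world coordinates). Camera axes: x right, y up, looking along -z (the intrinsics and any distortion apply to the point x, -y, -z); pixel columns grow to the right and rows downward; lengths in mm; the calibration is good to about 2 mm. A picture is of the moment at which its call begins. There is no depth.
- workorder.close_job(): hands the job in; it is judged then, once.
The state is a dict: "time": time; "joint_positions": joint angles; "dq": joint speeds; "tau": joint torques, N m; "tool_pos": TCP position; "tcp_rot": TCP orientation; "contact_force": force on the tool from outside, world axes, zero at the start; "moment": the same for the moment, N m; "grip_width": finger opening in mm; "finger_force": force on a finger pad.
Only numpy, scipy, OpenCV 4.12 (cv2) and the standard library are available. Lean on these libraries where they do the work, as an engineer would, in place of code of your own. Each camera call takes 0.05 s, during which the arm holds its last target. There are 200 camera calls.

## Working session

There is one attempt and no reset: what is moved stays moved. The work goes in short steps, Python scripts to look and compute and a shell command to move; the robot and the scene stay as the last step left them, time stands still between calls to the robot, and variables do not carry over. Pictures are saved under pics/ and viewed, at most 14 in all, crops included, and the job is handed in when it is done.

```bash
mkdir -p pics; cat > h.py <<'E'
import numpy as np, cv2
from plant import get_obs, vision, workorder
def cap(n,f=None):
    c=vision.capture(n)
    if f: cv2.imwrite(f,c["pixels"][:,:,::-1])
    return c
def K(c):
    f=c["pixels"].shape[0]/2/np.tan(np.radians(c["vfov"])/2)
    return np.array([[f,0,c["cx"]],[0,f,c["cy"]],[0,0,1.]])
def ray(c,uv,z):
    p=cv2.undistortPoints(np.array(uv,float).reshape(-1,1,2),K(c),np.array(c["dist"],float)).reshape(-1,2)
    P=np.array(c["pose"]); d=np.c_[p[:,0],-p[:,1],-np.ones(len(p))]@P[:3,:3].T; o=P[:3,3]
    return o+d*((z-o[2])/d[:,2])[:,None]
E
python3 - <<'E'
from h import *
o=get_obs(); print(o)
for n in("scene","top"):
    c=cap(n,f"pics/{n}0.png"); print(n,c["vfov"],c["cx"],c["cy"],c["dist"],np.round(c["pose"],3).tolist())
    np.save(f"{n}0.npy",c,allow_pickle=True)
E
```

```text
{'time': 0.0, 'joint_positions': array([ 1.14600219e+00,  3.42701329e-01,  1.52501118e+00, -1.94157681e-05,
        1.27542882e+00, -1.46008306e-01]), 'dq': array([-9.72792533e-05, -2.89652852e-04, -1.56609885e-04, -1.51827669e-03,
       -4.70813585e-04, -1.77575031e-04]), 'tau': array([-4.57344740e-04, -4.31244314e+01, -2.44219261e+01,  7.15784915e-02,
        5.61089139e-02, -1.42144786e-04]), 'tool_pos': array([144.28955052, 504.35075791, 226.05811886]), 'tcp_rot': array([-3.14005775e+00, -2.06948707e-04,  2.86281233e+00]), 'contact_force': array([-0.34900988,  0.27706294, -0.25527277]), 'moment': array([ 0.00516905, -0.02100583,  0.03252182]), 'finger_force': 0.0, 'grip_width': 91.54814162673178}
scene 57.548775288188025 317.63738491410044 199.43317245497238 [-0.0300513  0.         0.         0.         0.       ] [[0.879, -0.374, 0.296, 771.485], [0.477, 0.712, -0.516, -411.791], [-0.018, 0.594, 0.804, 690.416], [0.0, 0.0, 0.0, 1.0]]
top 44.214411100664826 322.0473691723087 199.4634267469364 [-0.00926315  0.          0.          0.          0.        ] [[0.017, 0.982, -0.188, 346.465], [-1.0, 0.018, 0.008, 11.156], [0.011, 0.188, 0.982, 1011.649], [0.0, 0.0, 0.0, 1.0]]
```

View pics/top0.png

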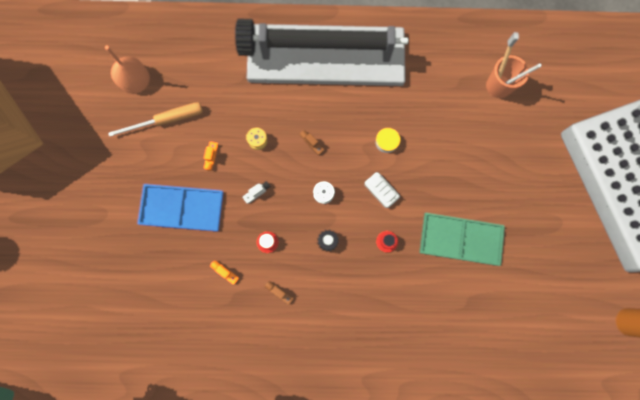

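View pics/scene0.png

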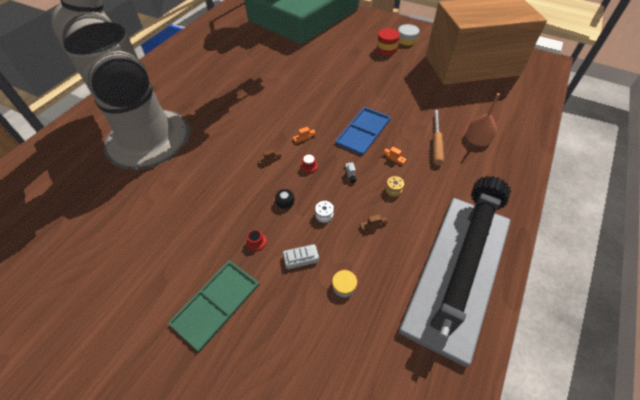

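Top view (pixels):
- White hub: (267,241), with the black knob at (329,241) as a look-alike for the hubs.
- Black hub: (387,241).
- Brass pulley: (257,139). It could be confused with the aluminium pulley (323,192) or the yellow tin (388,140).
- Steel latch: (256,192). Its look-alikes are orange at (211,155) and (224,272), and brown at (313,142) and (280,293).
- Trays: blue (181,207), green (463,239).

I'll check these in one close crop.

```bash
python3 - <<'E'
from h import *
T=np.load("top0.npy",allow_pickle=True).item()
im=T["pixels"][:,:,::-1]
cv2.imwrite("pics/crop.png",cv2.resize(im[110:260,190:410],None,fx=3.6,fy=3.6,interpolation=cv2.INTER_CUBIC))
hsv=cv2.cvtColor(T["pixels"],cv2.COLOR_RGB2HSV)
def blob(m,near,r=35):
    w=np.zeros(m.shape,np.uint8);cv2.circle(w,near,r,255,-1);m=cv2.bitwise_and(m,w)
    n,l,s,c=cv2.connectedComponentsWithStats(m); i=1+np.argmax(s[1:,4]); return (l==i).astype(np.uint8),c[i],s[i]
def show(name,lo,hi,near,z,r=20):
    m,c,s=blob(cv2.inRange(hsv,lo,hi),near,r); ct=max(cv2.findContours(m,0,2)[0],key=cv2.contourArea)
    R=cv2.minAreaRect(ct); box=cv2.boxPoints(R); W=ray(T,box,z)[:,:2]
    print(name,c.round(1),s,"world",ray(T,[c],z)[0].round(1),"sides",np.linalg.norm(np.roll(W,-1,0)-W,axis=1).round(1)); return W
for n,near,lo,hi in(("green",(463,239),(55,60,40),(95,255,255)),("blue",(181,207),(100,120,60),(125,255,255))):
    W=show(n,lo,hi,near,10,60); print(W.round(1).tolist(),W.mean(0).round(1))
    e=np.roll(W,-1,0)-W; L=e[np.argmax(np.linalg.norm(e,axis=1))]; print("yaw of tray y axis from +y deg",np.degrees(np.arctan2(-L[0],L[1])))
show("white disc",(0,0,190),(179,70,255),(267,241),30,12)
show("black disc",(0,0,0),(179,255,70),(387,241),30,12)
show("brass",(20,90,90),(32,255,255),(257,139),28,18)
show("redW",(170,150,80),(179,255,255),(267,241),15); show("alu",(0,0,190),(179,60,255),(323,192),28,16)
show("latch",(0,0,110),(179,60,255),(256,192),20)
show("tin",(22,150,150),(32,255,255),(388,140),24)
E
```

```text
green [462.  238.9] [ 421  213   83   52 3194] world [ 461.6 -284.6   10. ] sides [ 83.  167.8  82.9 165.3]
[[432.6, -195.4], [514.3, -210.0], [490.8, -376.1], [409.6, -359.1]] [ 461.8 -285.1]
yaw of tray y axis from +y deg 171.9334279013434
blue [180.5 207.5] [ 139  185   84   46 3128] world [516.2 294.8  10. ] sides [ 82.9 167.9  82.6 165.3]
[[480.6, 378.2], [563.5, 378.5], [552.5, 211.0], [469.9, 213.2]] [516.6 295.2]
yaw of tray y axis from +y deg 176.22290901119084
white disc [266.2 240.5] [260 234  14  14 158] world [449.2 113.8  30. ] sides [26.  26.  25.9 26. ]
black disc [388.9 239.9] [385 237   8   7  47] world [ 454.7 -131.5   30. ] sides [14.1 12.  14.  12. ]
brass [256.3 137.9] [247 128  20  21 308] world [662.9 142.6  28. ] sides [39.7 43.5 39.3 43.4]Traceback (most recent call last):
  File "<stdin>", line 19, in <module>
  File "<stdin>", line 10, in show
  File "<stdin>", line 8, in blob
    return _wrapfunc(a, 'argmax', axis=axis, out=out, **kwds)
    return bound(*args, **kwds)
ValueError: attempt to get argmax of an empty sequence
```

View pics/crop.png

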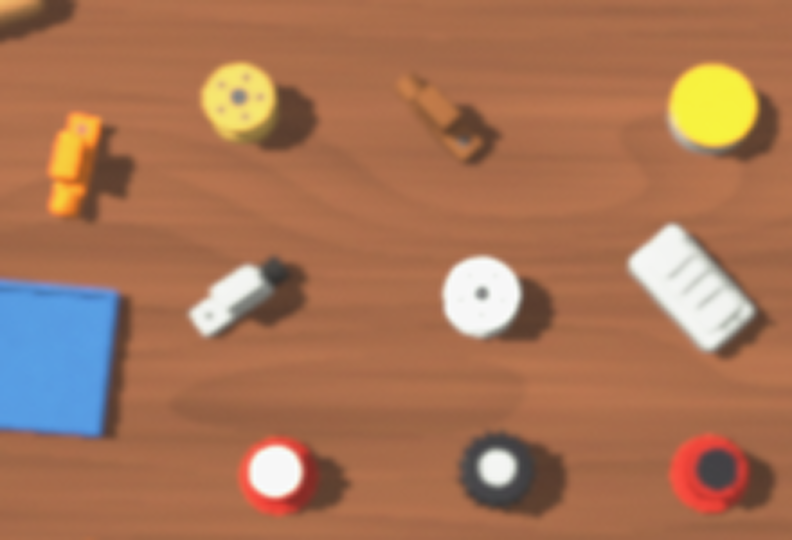

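The crop matches my choices: white hub at (266,241), black hub at (389,240), brass pulley at (256,137), and the steel latch at (256,192) with its black tip to the upper right. The latch look-alikes are orange and brown. Next I'll measure the latch and cross-check the heights with the second view.

```bash
python3 - <<'E'
from h import *
T=np.load("top0.npy",allow_pickle=True).item();S=np.load("scene0.npy",allow_pickle=True).item()
def blob(c,lo,hi,near,r):
    hsv=cv2.cvtColor(c["pixels"],cv2.COLOR_RGB2HSV)
    w=np.zeros(hsv.shape[:2],np.uint8);cv2.circle(w,near,r,255,-1);m=cv2.inRange(hsv,lo,hi)&w
    ct=max(cv2.findContours(m,0,2)[0],key=cv2.contourArea); M=cv2.moments(ct)
    return ct,(M["m10"]/M["m00"],M["m01"]/M["m00"])
# latch: steel body and rubber tip, top view
hs=cv2.cvtColor(T["pixels"],cv2.COLOR_RGB2HSV)
ct,c=blob(T,(0,0,110),(179,75,255),(256,192),18); R=cv2.minAreaRect(ct); print("steel px",c,R)
bx=ray(T,cv2.boxPoints(R),15)[:,:2]; e=np.roll(bx,-1,0)-bx; L=e[np.argmax(np.linalg.norm(e,axis=1))]
print("len",np.linalg.norm(e,axis=1).round(1),"dir",np.degrees(np.arctan2(L[1],L[0])))
ct,t=blob(T,(0,0,0),(179,140,75),(266,184),8); print("tip px",t, "tip world",ray(T,[t],14)[0])
# visual pixels from the crop: lug top centre, bar end
f=lambda u,v:((u+.5)/3.6-.5+190,(v+.5)/3.6-.5+110)
for n,p,z in(("lugtop",(245,287),30),("barend",(205,320),10),("tip",(275,269),14),("brass mark",(239,97),28),("black disc",(716,468),30),("alu",(482,293),28)):print(n,ray(T,[f(*p)],z)[0].round(1))
# scene cross-check
for n,a in(("whitedisc",((0,0,170),(179,80,255),(309,159),9)),):
    ct,c=blob(S,*a); print(n,c,ray(S,[c],30)[0].round(1))
print("scene brass top (395,183)",ray(S,[(395.5,183)],28)[0].round(1),"black disc (255,236)",ray(S,[(255,236)],30)[0].round(1))
E
```

```text
steel px (253.3175319789315, 192.87358916478556) ((253.3346405029297, 192.5730743408203), (11.314046859741211, 24.20680046081543), 52.12501525878906)
len [49.8 24.  49.7 23.8] dir -49.81228019444583
tip px (266.7685185185185, 185.94444444444446) tip world [564.11757999 118.49731092  14.        ]
lugtop [553.2 135.   30. ]
barend [537.6 159.6  10. ]
tip [567.4 120.2  14. ]
brass mark [665.8 143.3  28. ]
black disc [ 455.3 -130.8   30. ]
alu [552.6   0.9  28. ]
whitedisc (308.39107611548553, 158.1312335958005) [447.9 112.3  30. ]
scene brass top (395,183) [665.8 139.3  28. ] black disc (255,236) [ 457.1 -134.1   30. ]
```

```bash
python3 -m pendant '{"dp":[[0,0,0],[0,0,0],[0,0,0],[0,0,0]],"rotation":[[0,0,-0.14],[0,0,-0.279],[0,0,-0.279],[0,0,-0.279]]}' 0.07
```

```text
time: 0.6
tool_pos: [144.4, 504.7, 226.5]
tcp_rot: [-3.141, -0.0, 3.139]
contact_force: [0.3, -0.5, 0.3]
grip_width: 70.5
finger_force: 0.0
```

```bash
python3 -m pendant '{"dp":[[-0.02,-0.026,0],[-0.05,-0.065,0],[-0.085,-0.109,0],[-0.12,-0.154,0],[-0.155,-0.199,0.01],[-0.19,-0.244,0.03],[-0.225,-0.289,0.05],[-0.255,-0.328,0.07]],"rotation":[[0,0,0],[0,0,0],[0,0,0],[0,0,0],[0,0,0],[0,0,0],[0,0,0],[0,0,0]]}' 0.07; python3 -m pendant '{"dp":[[-0.03,-0.038,0.02],[-0.05,-0.063,0.03],[-0.05,-0.063,0.05],[-0.05,-0.063,0.06]],"rotation":[[0,0,0],[0,0,0],[0,0,0],[0,0,0]]}' 0.07; python3 -c "
from h import *; cap('scene','pics/s1.png')"
```

```text
time: 1.6
tool_pos: [400.7, 175.1, 156.4]
tcp_rot: [3.141, 0.001, 3.139]
contact_force: [1.2, 0.2, 0.1]
grip_width: 70.1
finger_force: 0.0
time: 2.1
tool_pos: [449.2, 113.4, 95.8]
tcp_rot: [-3.142, -0.001, 3.139]
contact_force: [-0.5, 0.0, -0.5]
grip_width: 70.3
finger_force: 0.0
```

View pics/s1.png

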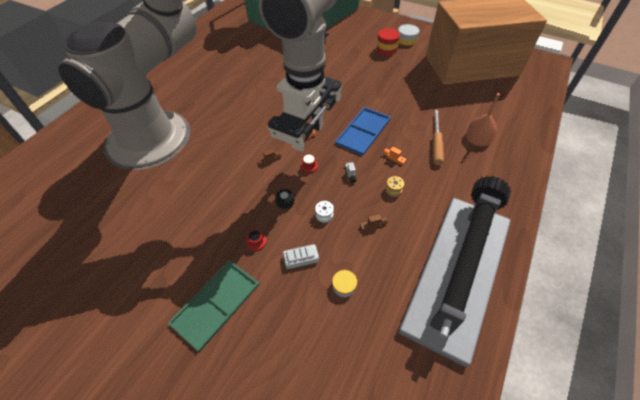

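The gripper is above the white hub, which sits at (309,160), and nothing has been disturbed. I'll go down to grasp it.

```bash
python3 -m pendant '{"dp":[[0,0,0.03],[0,0,0.06],[0,0,0.077],[0,0,0.085],[0,0,0.085],[0,0,0.085]],"rotation":[[0,0,0],[0,0,0],[0,0,0],[0,0,0],[0,0,0],[0,0,0]]}' 0.07; python3 -m pendant '{"dp":[[0,0,0],[0,0,0],[0,0,0],[0,0,0],[0,0,0],[0,0,0]],"rotation":[[0,0,0],[0,0,0],[0,0,0],[0,0,0],[0,0,0],[0,0,0]]}' 0.02
```

```text
time: 2.9
tool_pos: [450.1, 114.0, 12.5]
tcp_rot: [3.141, 0.002, -3.141]
contact_force: [0.5, 0.6, 1.0]
grip_width: 69.8
finger_force: 0.0
time: 3.65
tool_pos: [449.5, 113.8, 11.8]
tcp_rot: [3.142, 0.0, -3.141]
contact_force: [-0.5, 0.3, 1.4]
grip_width: 30.7
finger_force: 30.0
```

```bash
python3 -m pendant '{"dp":[[0,0,-0.03],[0,0,-0.07],[0,-0.02,-0.11],[0,-0.06,-0.11],[0,-0.11,-0.11],[0,-0.165,-0.11],[0,-0.22,-0.11],[0,-0.275,-0.11]],"rotation":[[0,0,0],[0,0,0],[0,0,0],[0,0,0],[0,0,0],[0,0,0],[0,0,0],[0,0,0]]}' 0.02; python3 -m pendant '{"dp":[[0,-0.05,0],[-0.003,-0.1,0],[-0.006,-0.14,0],[-0.007,-0.163,0],[-0.007,-0.163,0.02],[-0.007,-0.163,0.05],[-0.007,-0.163,0.08],[-0.007,-0.163,0.08]],"rotation":[[0,0,0],[0,0,0],[0,0,0],[0,0,0],[0,0,0],[0,0,0],[0,0,0],[0,0,0]]}' 0.02; python3 -c "
from h import *; c=cap('scene'); cv2.imwrite('pics/s2.png',cv2.resize(c['pixels'][200:370,130:330,::-1],None,fx=3,fy=3))"
```

```text
time: 4.65
tool_pos: [449.3, -162.9, 121.7]
tcp_rot: [3.141, 0.0, -3.141]
contact_force: [1.0, -0.8, -1.5]
grip_width: 30.1
finger_force: 30.0
time: 5.65
tool_pos: [455.2, -322.9, 39.5]
tcp_rot: [3.138, -0.004, -3.142]
contact_force: [-0.8, -0.2, -1.4]
grip_width: 30.7
finger_force: 30.0
```

View pics/s2.png

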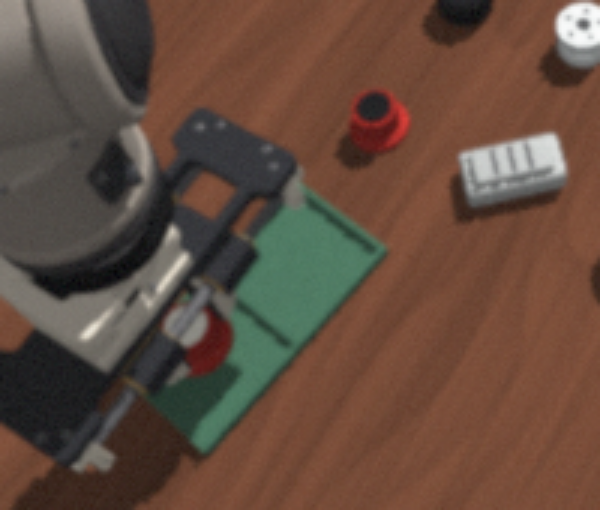

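The hub is upright in the gripper over the far green compartment, near (205,330) in the crop. I'll lower and release it.

```bash
python3 -m pendant '{"dp":[[0,0,0.01],[0,0,0.018],[0,0,0.023],[0,0,0.026],[0,0,0.026],[0,0,0.026]],"rotation":[[0,0,0],[0,0,0],[0,0,0],[0,0,0],[0,0,0],[0,0,0]]}' 0.02;  python3 -m pendant '{"dp":[[0,0,0],[0,0,0],[0,0,0],[0,0,0],[0,0,-0.03],[0,0,-0.06],[0,0,-0.1],[0,0,-0.13]],"rotation":[[0,0,0],[0,0,0],[0,0,0],[0,0,0],[0,0,0],[0,0,0],[0,0,0],[0,0,0]]}' 0.06
```

```text
time: 6.45
tool_pos: [456.8, -324.3, 15.8]
tcp_rot: [-3.141, 0.0, -3.141]
contact_force: [0.0, 0.7, -0.2]
grip_width: 30.7
finger_force: 30.0
time: 7.45
tool_pos: [456.8, -324.3, 147.4]
tcp_rot: [-3.141, 0.001, -3.141]
contact_force: [0.3, 0.4, 0.2]
grip_width: 60.0
finger_force: 0.0
```

```bash
python3 -m pendant '{"dp":[[0,0.04,0],[0,0.09,0],[0,0.14,0],[0,0.18,0],[0.001,0.192,0.01],[0.001,0.192,0.04],[0.001,0.192,0.08],[0.001,0.192,0.09]],"rotation":[[0,0,0],[0,0,0],[0,0,0],[0,0,0],[0,0,0],[0,0,0],[0,0,0],[0,0,0]]}' 0.07; python3 -c "
from h import *; c=cap('scene'); cv2.imwrite('pics/s3.png',cv2.resize(c['pixels'][180:370,130:330,::-1],None,fx=3,fy=3))"
```

```text
time: 8.45
tool_pos: [454.1, -132.1, 53.5]
tcp_rot: [3.14, -0.004, 3.141]
contact_force: [-0.5, 0.1, 0.5]
grip_width: 69.9
finger_force: 0.0
```

View pics/s3.png

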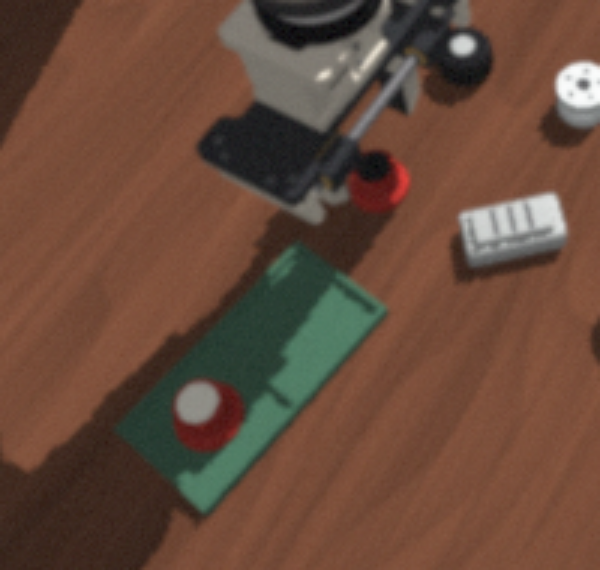

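The white hub stands upright in its compartment, near (208,410) in the crop. The fingers straddle the black hub at (377,180), so I'll go down and grip it.

```bash
python3 -m pendant '{"dp":[[0,0,0.025],[0,0,0.038],[0,0,0.044],[0,0,0.044]],"rotation":[[0,0,0],[0,0,0],[0,0,0],[0,0,0]]}' 0.07; python3 -m pendant '{"dp":[[0,0,0],[0,0,0],[0,0,0],[0,0,0],[0,0,0],[0,0,0]],"rotation":[[0,0,0],[0,0,0],[0,0,0],[0,0,0],[0,0,0],[0,0,0]]}' 0.02
```

```text
time: 9.0
tool_pos: [455.8, -132.3, 12.0]
tcp_rot: [-3.142, 0.0, -3.141]
contact_force: [-0.6, 0.9, 1.1]
grip_width: 70.0
finger_force: 0.0
time: 9.75
tool_pos: [455.6, -132.2, 11.8]
tcp_rot: [3.142, 0.0, -3.141]
contact_force: [0.9, 0.8, 0.8]
grip_width: 30.5
finger_force: 30.0
```

```bash
python3 -m pendant '{"dp":[[0,0,-0.03],[0,0,-0.07],[0,0.02,-0.11],[0,0.06,-0.11],[-0.01,0.11,-0.11],[-0.02,0.165,-0.11],[-0.03,0.22,-0.11],[-0.04,0.275,-0.11]],"rotation":[[0,0,0],[0,0,0],[0,0,0],[0,0,0],[0,0,0],[0,0,0],[0,0,0],[0,0,0]]}' 0.02; python3 -m pendant '{"dp":[[-0.01,0.05,0],[-0.018,0.1,0],[-0.023,0.15,0],[-0.023,0.18,0],[-0.023,0.192,0.02],[-0.023,0.192,0.05],[-0.023,0.192,0.08],[-0.023,0.192,0.08]],"rotation":[[0,0,0],[0,0,0],[0,0,0],[0,0,0],[0,0,0],[0,0,0],[0,0,0],[0,0,0]]}' 0.02; python3 -m pendant '{"dp":[[0,0,0.01],[0,0,0.018],[0,0,0.023],[0,0,0.026],[0,0,0.026],[0,0,0.026]],"rotation":[[0,0,0],[0,0,0],[0,0,0],[0,0,0],[0,0,0],[0,0,0]]}' 0.02
```

```text
time: 10.75
tool_pos: [495.6, 144.6, 121.7]
tcp_rot: [-3.142, 0.0, -3.141]
contact_force: [0.4, -0.4, 0.1]
grip_width: 30.4
finger_force: 30.0
time: 11.75
tool_pos: [516.3, 332.8, 38.1]
tcp_rot: [-3.138, -0.007, 3.141]
contact_force: [0.3, 1.0, -0.5]
grip_width: 30.4
finger_force: 30.0
time: 12.5
tool_pos: [518.6, 335.0, 15.9]
tcp_rot: [3.141, 0.0, -3.141]
contact_force: [-0.4, 0.0, -0.5]
grip_width: 30.4
finger_force: 30.0
```

```bash
python3 -m pendant '{"dp":[[0,0,0],[0,0,0],[0,0,0],[0,0,0],[0,0,-0.03],[0,0,-0.06],[0,0,-0.09],[0,0,-0.1]],"rotation":[[0,0,0],[0,0,0],[0,0,0],[0,0,0],[0,0,0],[0,0,0],[0,0,0],[0,0,0]]}' 0.06; python3 -m pendant '{"dp":[[-0.01,-0.05,0],[-0.02,-0.1,0],[-0.03,-0.15,0],[-0.034,-0.18,0],[-0.034,-0.198,0],[-0.034,-0.198,0.01],[-0.034,-0.198,0.035],[-0.034,-0.198,0.035]],"rotation":[[0,0,0.17],[0,0,0.34],[0,0,0.51],[0,0,0.68],[0,0,0.85],[0,0,0.9],[0,0,0.9],[0,0,0.9]]}' 0.06; python3 -c "
from h import *; c=cap('scene'); cv2.imwrite('pics/s4.png',cv2.resize(c['pixels'][80:230,280:430,::-1],None,fx=4,fy=4,interpolation=cv2.INTER_CUBIC))
p=np.array(c['pose']); R=p[:3,:3].T
x=(np.array([[553,137,30],[553,137,81]])-p[:3,3])@p[:3,:3]; x[:,1:]*=-1
print(cv2.projectPoints(x,np.zeros(3),np.zeros(3),K(c),np.array(c['dist']))[0].reshape(-1,2))"
```

```text
time: 13.5
tool_pos: [519.4, 335.3, 117.7]
tcp_rot: [3.14, 0.003, -3.141]
contact_force: [-0.9, -0.6, -0.0]
grip_width: 60.1
finger_force: 0.0
time: 14.5
tool_pos: [550.7, 136.5, 78.4]
tcp_rot: [-3.137, -0.003, 2.242]
contact_force: [-0.3, -0.1, -0.3]
grip_width: 59.9
finger_force: 0.0
[[351.33608295 166.2725964 ]
 [352.57830974 151.4937997 ]]
```

View pics/s4.png

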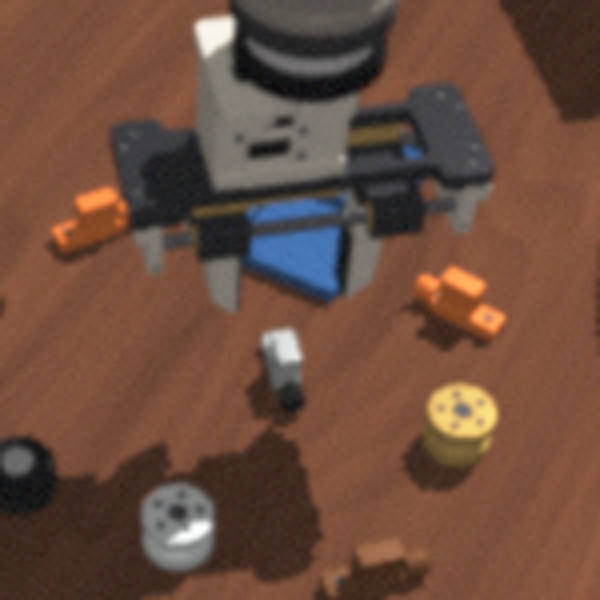

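The projected lug top falls exactly on the latch lug at (285,345) in the crop, and the fingers lie either side of it. The orange look-alikes are clear of the gripper.

```bash
python3 -m pendant '{"dp":[[0,0,0.03],[0,0,0.055],[0,0,0.066],[0,0,0.068],[0,0,0.068]],"rotation":[[0,0,0],[0,0,0],[0,0,0],[0,0,0],[0,0,0]]}' 0.06; python3 -m pendant '{"dp":[[0,0,0],[0,0,0],[0,0,0],[0,0,0],[0,0,0],[0,0,0]],"rotation":[[0,0,0],[0,0,0],[0,0,0],[0,0,0],[0,0,0],[0,0,0]]}' 0.005;  python3 -m pendant '{"dp":[[0,0,-0.01],[0,0,-0.03],[0,0,-0.06],[0,0,-0.09],[0,0,-0.09]],"rotation":[[0,0,0],[0,0,0],[0,0,0],[0,0,0],[0,0,0]]}' 0.005; python3 -c "
from h import *; c=cap('scene'); cv2.imwrite('pics/s5.png',cv2.resize(c['pixels'][80:230,280:430,::-1],None,fx=4,fy=4,interpolation=cv2.INTER_CUBIC))
from scipy.spatial.transform import Rotation as Q
o=get_obs();R=Q.from_euler('xyz',o['tcp_rot']).as_matrix();print(R.T@(np.array([513.8,255,o['tool_pos'][2]])-o['tool_pos']))"
```

```text
time: 15.18
tool_pos: [553.2, 137.0, 13.6]
tcp_rot: [3.14, 0.001, 2.242]
contact_force: [0.5, -0.3, 0.3]
grip_width: 60.2
finger_force: 0.0
time: 15.92
tool_pos: [552.5, 136.9, 12.7]
tcp_rot: [3.142, -0.0, 2.242]
contact_force: [-0.1, 0.1, -0.0]
grip_width: 13.9
finger_force: 30.0
time: 16.55
tool_pos: [554.2, 137.1, 105.5]
tcp_rot: [3.137, 0.003, 2.242]
contact_force: [0.1, -1.0, -0.3]
grip_width: 13.7
finger_force: 30.0
[ 1.16889205e+02  4.26762038e+01 -5.48331937e-02]
```

View pics/s5.png

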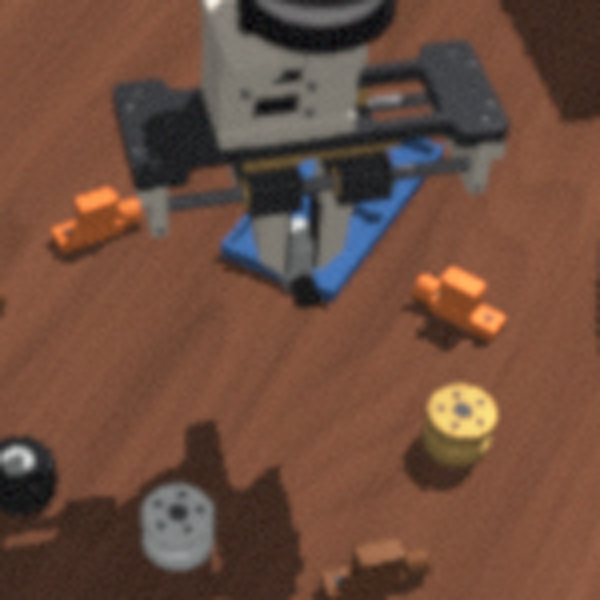

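The latch is held level and the measured width of 13.9 mm fits the lug. I'll carry it to the near blue compartment.

```bash
python3 -m pendant '{"dp":[[0.03,0.011,0],[0.07,0.026,0],[0.1,0.037,0],[0.117,0.043,0],[0.117,0.043,0.03],[0.117,0.043,0.055],[0.117,0.043,0.07],[0.117,0.043,0.07]],"rotation":[[0,0,0],[0,0,0],[0,0,0],[0,0,0],[0,0,0],[0,0,0],[0,0,0],[0,0,0]]}' 0.005; python3 -m pendant '{"dp":[[0,0,0.006],[0,0,0.011],[0,0,0.015],[0,0,0.016],[0,0,0.016]],"rotation":[[0,0,0],[0,0,0],[0,0,0],[0,0,0],[0,0,0]]}' 0.005;  python3 -m pendant '{"dp":[[0,0,0],[0,0,0],[0,0,0],[0,0,0],[0,0,-0.03],[0,0,-0.06],[0,0,-0.09],[0,0,-0.1]],"rotation":[[0,0,0],[0,0,0],[0,0,0],[0,0,0],[0,0,0],[0,0,0],[0,0,0],[0,0,0]]}' 0.035; python3 -c "
from h import *
from scipy.spatial.transform import Rotation as Q
o=get_obs();R=Q.from_euler('xyz',o['tcp_rot']).as_matrix();print(R.T@(np.array([665.3,142,o['tool_pos'][2]])-o['tool_pos']))"
```

```text
time: 17.6
tool_pos: [512.8, 254.6, 31.5]
tcp_rot: [-3.139, -0.001, 2.241]
contact_force: [-0.8, 0.1, -0.6]
grip_width: 14.0
finger_force: 30.0
time: 18.23
tool_pos: [513.6, 255.3, 16.8]
tcp_rot: [3.141, 0.0, 2.242]
contact_force: [-0.6, -0.8, -0.6]
grip_width: 13.3
finger_force: 30.0
time: 19.23
tool_pos: [514.3, 255.5, 118.5]
tcp_rot: [3.138, 0.001, 2.242]
contact_force: [1.1, 0.7, 0.0]
grip_width: 34.9
finger_force: 0.0
[-182.79721765   47.64413894    0.33665722]
```

```bash
python3 -m pendant '{"dp":[[-0.04,0.01,0],[-0.09,0.024,0],[-0.14,0.037,0],[-0.17,0.045,0],[-0.183,0.048,0],[-0.183,0.048,0.03],[-0.183,0.048,0.05],[-0.183,0.048,0.05]],"rotation":[[0,0,0],[0,0,0],[0,0,0],[0,0,0],[0,0,0],[0,0,0],[0,0,0],[0,0,0]]}' 0.07; python3 -c "
from h import *; c=cap('scene'); cv2.imwrite('pics/s6.png',cv2.resize(c['pixels'][80:230,290:440,::-1],None,fx=4,fy=4,interpolation=cv2.INTER_CUBIC))"
```

```text
time: 20.23
tool_pos: [662.8, 142.3, 64.4]
tcp_rot: [-3.137, -0.003, 2.243]
contact_force: [-0.2, 0.4, 0.4]
grip_width: 70.3
finger_force: 0.0
```

View pics/s6.png

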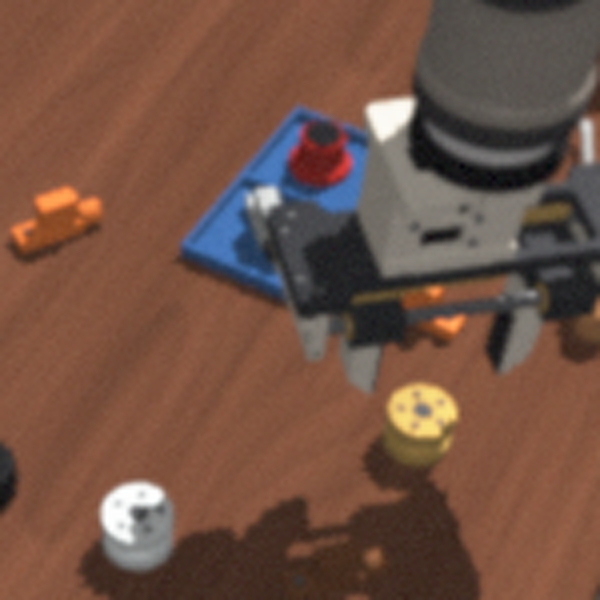

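The fingers straddle the brass pulley, whose top is at (423,410) in the crop. The black hub stands upright in the blue tray. I'll go down and grip the pulley.

```bash
python3 -m pendant '{"dp":[[0,0,0.02],[0,0,0.04],[0,0,0.053],[0,0,0.058],[0,0,0.058]],"rotation":[[0,0,0],[0,0,0],[0,0,0],[0,0,0],[0,0,0]]}' 0.07; python3 -m pendant '{"dp":[[0,0,0],[0,0,0],[0,0,0],[0,0,0],[0,0,0],[0,0,0]],"rotation":[[0,0,0],[0,0,0],[0,0,0],[0,0,0],[0,0,0],[0,0,0]]}' 0.025;  python3 -m pendant '{"dp":[[0,0,-0.01],[0,0,-0.03],[0,0,-0.06],[0,0,-0.1],[0,0,-0.11],[0,0,-0.11]],"rotation":[[0,0,0],[0,0,0],[0,0,0],[0,0,0],[0,0,0],[0,0,0]]}' 0.025; python3 -c "
from h import *; c=cap('scene'); cv2.imwrite('pics/s7.png',cv2.resize(c['pixels'][60:230,290:440,::-1],None,fx=3.5,fy=3.5,interpolation=cv2.INTER_CUBIC))
from scipy.spatial.transform import Rotation as Q
o=get_obs();R=Q.from_euler('xyz',o['tcp_rot']).as_matrix();print(R.T@(np.array([467.3,-245.4,o['tool_pos'][2]])-o['tool_pos']))"
```

```text
time: 20.9
tool_pos: [664.9, 141.7, 8.6]
tcp_rot: [-3.142, -0.0, 2.242]
contact_force: [0.8, 0.1, 0.2]
grip_width: 70.3
finger_force: 0.0
time: 21.65
tool_pos: [665.0, 141.8, 9.0]
tcp_rot: [3.141, 0.0, 2.242]
contact_force: [-0.4, -0.2, 2.6]
grip_width: 38.5
finger_force: 29.9
time: 22.4
tool_pos: [665.0, 141.8, 119.3]
tcp_rot: [3.14, 0.001, 2.242]
contact_force: [-0.3, 0.1, -1.7]
grip_width: 38.8
finger_force: 29.9
[-1.80664583e+02 -3.94928905e+02  2.61042137e-01]
```

View pics/s7.png

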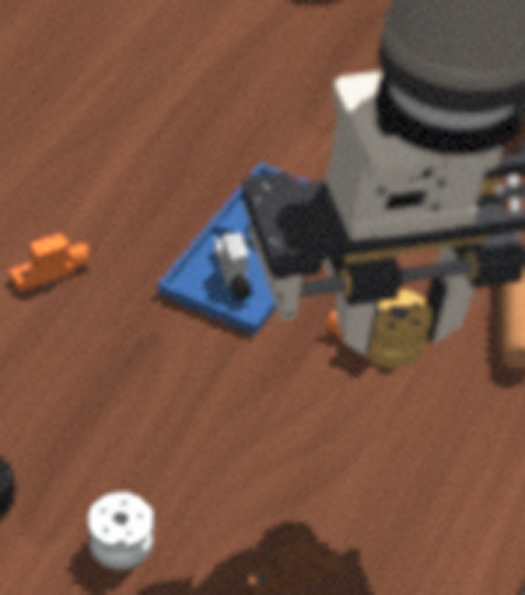

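The latch lies flat in its compartment at (232,265) in the crop, and the pulley has been lifted. I'll carry it to the near green compartment and check its tilt before lowering it.

```bash
python3 -m pendant '{"dp":[[-0.01,-0.022,0],[-0.027,-0.06,0],[-0.048,-0.105,0],[-0.07,-0.152,0],[-0.092,-0.2,0],[-0.114,-0.248,0],[-0.136,-0.296,0],[-0.155,-0.34,0]],"rotation":[[0,0,0],[0,0,0],[0,0,0],[0,0,0],[0,0,0],[0,0,0],[0,0,0],[0,0,0]]}' 0.025; python3 -m pendant '{"dp":[[-0.018,-0.038,0],[-0.025,-0.052,0],[-0.026,-0.055,0.02],[-0.026,-0.055,0.05],[-0.026,-0.055,0.07],[-0.026,-0.055,0.07]],"rotation":[[0,0,0],[0,0,0],[0,0,0],[0,0,0],[0,0,0],[0,0,0]]}' 0.025; python3 -c "
from h import *; c=cap('scene'); cv2.imwrite('pics/s8.png',cv2.resize(c['pixels'][220:350,160:290,::-1],None,fx=4.5,fy=4.5,interpolation=cv2.INTER_CUBIC))"
```

```text
time: 23.45
tool_pos: [493.0, -192.1, 117.0]
tcp_rot: [-3.14, -0.003, 2.241]
contact_force: [1.5, -0.2, -1.4]
grip_width: 38.6
finger_force: 29.9
time: 24.2
tool_pos: [466.9, -244.0, 46.5]
tcp_rot: [-3.14, -0.005, 2.242]
contact_force: [0.0, -0.1, -1.4]
grip_width: 38.6
finger_force: 29.9
```

View pics/s8.png

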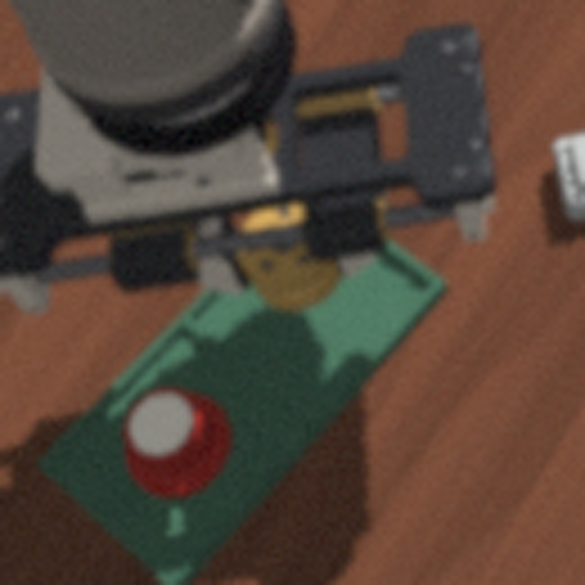

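The pulley is over the near green compartment, though the view of it is partly blocked. I'll lower it gently while watching the force.

```bash
python3 -m pendant '{"dp":[[0,0,0.008],[0,0,0.016],[0,0,0.023],[0,0,0.028],[0,0,0.03],[0,0,0.03]],"rotation":[[0,0,0],[0,0,0],[0,0,0],[0,0,0],[0,0,0],[0,0,0]]}' 0.025; python3 -m pendant '{"dp":[[0,0,0.001],[0,0,0.002],[0,0,0.003],[0,0,0.004],[0,0,0.004]],"rotation":[[0,0,0],[0,0,0],[0,0,0],[0,0,0],[0,0,0]]}' 0.025
```

```text
time: 25.0
tool_pos: [468.0, -245.6, 18.6]
tcp_rot: [3.142, -0.0, 2.242]
contact_force: [0.3, -0.4, -1.2]
grip_width: 38.6
finger_force: 29.9
time: 25.62
tool_pos: [468.0, -245.6, 14.6]
tcp_rot: [3.142, -0.0, 2.242]
contact_force: [-0.7, 0.3, -1.4]
grip_width: 38.5
finger_force: 29.9
```

```bash
python3 -m pendant '{"dp":[[0,0,0.001],[0,0,0.0015],[0,0,0.0015]],"rotation":[[0,0,0],[0,0,0],[0,0,0]]}' 0.025; python3 -m pendant '{"dp":[[0,0,0],[0,0,0],[0,0,0],[0,0,0],[0,0,-0.03],[0,0,-0.08],[0,0,-0.13],[0,0,-0.16]],"rotation":[[0,0,0],[0,0,0],[0,0,0],[0,0,0],[0,0,0],[0,0,0],[0,0,0],[0,0,0]]}' 0.06; python3 -m pendant '{"dp":[[0.02,0.04,0],[0.04,0.08,0],[0.06,0.12,0],[0.08,0.16,0],[0.1,0.2,0],[0.11,0.22,0],[0.11,0.22,0],[0.11,0.22,0]],"rotation":[[0,0,0],[0,0,0],[0,0,0],[0,0,0],[0,0,0],[0,0,0],[0,0,0],[0,0,0]]}' 0.06; python3 -c "
from h import *; c=cap('scene','pics/s9.png');print(get_obs()['tool_pos'],get_obs()['time'])
a=c['pixels'][230:360,160:290,::-1];b=c['pixels'][90:220,310:440,::-1]
cv2.imwrite('pics/s9c.png',cv2.resize(np.hstack([a,b]),None,fx=3,fy=3,interpolation=cv2.INTER_CUBIC))"
```

```text
time: 26.0
tool_pos: [468.0, -245.6, 13.1]
tcp_rot: [3.142, -0.0, 2.242]
contact_force: [0.8, -0.4, -2.2]
grip_width: 38.7
finger_force: 29.9
time: 27.0
tool_pos: [468.6, -246.0, 175.9]
tcp_rot: [3.141, 0.003, 2.242]
contact_force: [-0.1, -0.3, -0.3]
grip_width: 60.1
finger_force: 0.0
time: 28.0
tool_pos: [571.6, -23.3, 173.1]
tcp_rot: [-3.141, -0.0, 2.242]
contact_force: [-1.1, 0.5, 0.1]
grip_width: 60.2
finger_force: 0.0
[571.55935466 -23.55599162 173.17144091] 28.05
```

View pics/s9c.png

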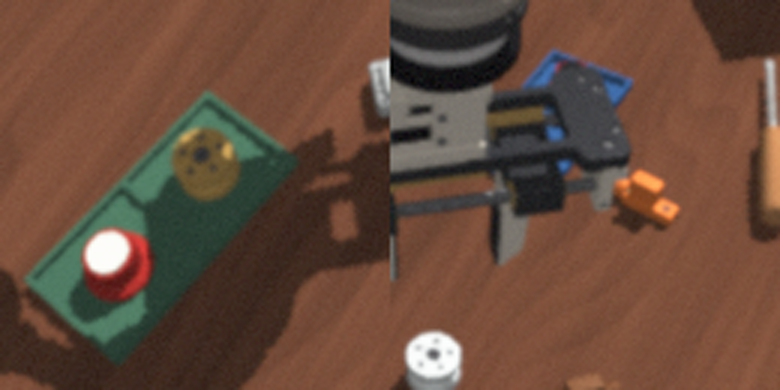

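The green tray is right: hub and pulley both stand upright, at (118,265) and (207,163) in the crop. I'll pull the arm back for one clear look at everything.

```bash
python3 -m pendant '{"dp":[[0.015,-0.019,0],[0.04,-0.05,-0.01],[0.065,-0.081,-0.02],[0.09,-0.112,-0.03],[0.106,-0.133,-0.03],[0.106,-0.133,-0.03],[0.106,-0.133,-0.03],[0.106,-0.133,-0.03]],"rotation":[[0,0,0],[0,0,0],[0,0,0],[0,0,0],[0,0,0],[0,0,0],[0,0,0],[0,0,0]]}' 0.06; python3 -c "
from h import *; a=cap('scene')['pixels'][95:225,310:440,::-1];t=cap('top')['pixels'][:,:,::-1]
b=t[175:260,130:260]; d=t[200:275,410:510]
r=lambda i:cv2.resize(i,(390,260) if i is not a else (390,390),interpolation=cv2.INTER_CUBIC)
top=np.hstack([r(a),cv2.resize(t[110:275,130:410],(400,236)).__class__((0,)) if 0 else np.vstack([cv2.resize(t[115:265,180:420],(390,244)),np.zeros((146,390,3),np.uint8)])])
top[244:390,390:590]=cv2.resize(b,(200,146)); top[244:390,590:780]=cv2.resize(d,(190,146))
cv2.imwrite('pics/fin.png',top)"
```

```text
time: 29.05
tool_pos: [402.7, -22.7, 203.1]
tcp_rot: [3.141, 0.0, 2.241]
contact_force: [0.0, -0.2, -0.1]
grip_width: 60.1
finger_force: 0.0
```

View pics/fin.png

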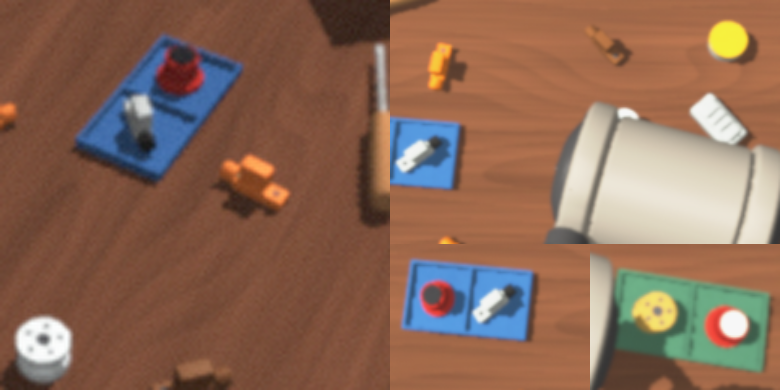

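All four parts stand upright, one per compartment. In the composite, the blue tray has the black hub at (438,297) and the latch at (495,303); the green tray has the brass pulley at (655,312) and the white hub at (728,325). None of the parts to be left in place looks disturbed, though the arm hides the knob. I'm handing the job in.

```bash
python3 -c "
from h import *; print(workorder.close_job())"
```

```text
the job is handed in; nothing more can be done
None
```

Both kits are made up and the job is handed in at about 29 s, with the white hub and brass pulley in the green tray and the black hub and latch in the blue; the hand-in returned no verdict.

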